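# Brace the square-footed jar and unscrew its tight cap

### The job

Stand the square-footed, screw-capped jar fully home in the square well of the wooden bracing block, so that it cannot turn, then unscrew its tight cap (counter-clockwise from above, about a fifth of a turn until the threads let go) and lift it straight off. Leave the jar standing in the block and finish still holding the cap level and at rest just above the open mouth, clear of it by about a finger's width (1 to 3 cm); the program ends while holding it. Do not tip the jar over and leave everything else on the bench where it is.

Things in the scene. Friction and masses are not known exactly. Their poses are not given: they have to be found in the camera images.
- jar: The jar, about 0.35 kg: square foot 56x56 mm, 42 mm tall; above it a round shoulder 53 mm across up to 52 mm, narrowing to a threaded neck. Origin: on its axis, 43 mm above the underside. z is up, x and y are square to the foot's sides. It starts upright on the bench, capped, at any yaw.
- cap: The jar's ribbed round screw cap, 58 mm across, 30 mm tall, open below. Origin: its centre, 15 mm above its lower edge; z up. Closed, it is 35 mm above the jar's origin, its x axis within 0.04 rad of the jar's. It grips tightly: the jar can be carried by it, turning takes up to 0.5 N m (a jar not braced turns along), and it lifts off only when unscrewed.
- mouth (a point): Centre of the jar's mouth, 86 mm above its underside (neck 38 mm across). Closed, the cap's lower edge is 24 mm below it. Thread: turned counter-clockwise from above the cap climbs about 3 mm and comes free at 0.9 to 1.0 rad on the jar (a stop near 1.5 rad if not lifted; the jar may give 0.15 rad in the well). Then a sprung liner pushes it up 4 mm at most.
- well (a point): Centre of the floor of the square well in the bracing block; z is up, x and y are square to the well's sides. The block is wood, fixed to the bench, 104x104x33 mm. The well is 60x60 mm, 25 mm deep, its edges bevelled by 3 mm; its floor is 8 mm above the bench. The jar's foot fits in any of its four quarter turns.
- bell: Bystander, to be left alone: small bicycle bell, 53x66x31 mm. Origin: centre of its underside.
- patch_tin: Bystander, to be left alone: flat tin, 57x92x20 mm. Origin: centre of its underside.
- grease_tub: Bystander, to be left alone: round tub with a fixed lid, 72 mm across, 62 mm tall. Origin: centre of its underside.
- tape_electrical: Bystander, to be left alone: roll of tape, 62 mm across, 19 mm tall. Origin: centre of its underside.
- lube_bottle: Bystander, to be left alone: small bottle with a pointed spout, 42 mm across, 123 mm tall. Origin: centre of its underside.

How it is judged:
By the outcome, as a careful person would: the job done as asked, in the order asked, and still so for the second after the job is handed in, while the arm keeps its last pose, push and grip.
It also fails if it takes over 51 s, if anything falls off the work surface, if the arm or the gripper's body presses on something with over 40 N, if the wrist force passes 120 N, or if a joint passes its speed limit or range.

### The arm

A 6-joint arm with a two-finger parallel gripper is mounted at the origin on a cart in front of the work surface, level with it; the furniture and walls round the work are solid. World frame = base frame: x ahead of the robot, y to its left, z up, the work surface at z = 0. Lengths are in mm, angles in rad, forces in N, time in s.
With the tool pointing down it reaches from about 275 to 1000 mm from the base axis. Payload 8.4 kg.
Tool frame: the origin (TCP) lies midway between the tips of the shut fingers; the grasp point (between the pads) lies 19 mm behind it; y points along the fingers, z is the direction in which the jaws open and shut, and the axes are right-handed (so a half turn about y gives the same grasp; the last joint's range is limited). The gripper opens to 85 mm and grips with 20 to 120 N. Pads are 22 mm wide; open, the fingers measure 114 mm over their backs; the gripper's body (76 mm by 85 mm) begins 54 mm behind the grasp point. The pads swing forward as they close: fully open they stand 13 mm farther back than shut.
Start: joints at [1.29, 0.353, 1.633, -0, 1.155, -0.002], TCP at [172, 600.869, 231.281] pointing down, gripper open.
Joint ranges: [-2.63, 2.63], [-0.92, 2.1], [0.06, 2.66], [-1.3, 4.44], [0, 2.69], [-3.02, 3.02]. Speed limits (rad/s): [2.22, 2.22, 2.79, 3.14, 3.14, 3.14].

### API

Orientations are given as [roll, pitch, yaw] about the fixed x, y, z axes, in that order (R = Rz(yaw) Ry(pitch) Rx(roll)).
In Python, from rig import r, imaging gives the robot as it stands. The module is installed in compiled form; this text tells all that it offers.
- The arm moves only by the tool send_rows, never from a script. Its argument "series" is a list of rows, each a list of 6 numbers: the shift along the tool's x, y, z in m, then the turn, a rotation vector about the tool's x, y, z in degrees. In form: [[dx, dy, dz, ax, ay, az], ...]. A call has 1 to 8 rows; each row shifts and turns the commanded pose from where the row before left it, along the tool's axes as they then stand; what a row does not reach is not made up. A row lasts 1/10 s, in which the tool goes at most 50 mm and 8.59 degrees, less where a joint would pass 70% of its speed; a pose out of reach is approached as far as the arm can. A call is refused whole if a number of a shift passes 0.05 or a number of a turn 8.59, either way. A call with a gripper value outside its range is refused whole. "gripper" is the opening, from 0 (shut) to 1 (fully open), set as the call begins (left out, the last holds). The fingers move at their own pace and stop on an object; "squeeze" is the grip in N (left out, the last holds). Time passes only in rows, so rows that do not move let the fingers close. It gives the time, the measured TCP pose, the force and the opening at its end, in the units of the state.
- r.sense(): the state, without advancing time (a new reading comes with each control period).
- imaging.grab_frame(name): name is "side" or "top"; returns a dict with "frame" (420x560x3 uint8, red, green, blue), "depth" (420x560 float32, mm along the optical axis (not along the pixel's ray), 0 where there is no reading), "intrinsics" (3x3 intrinsics, pixels), "distortion" ([k1, k2, p1, p2, k3] as OpenCV has them; the pictures are not rectified), "origin" and "rotation" of the camera in the world. Camera axes: x right, y down, z forward; pixel columns grow to the right and rows downward; lengths in mm; the calibration is good to about 2 mm. A picture is of the moment at which its call begins.
- r.sign_off(): hands the job in, once; it reports no verdict.
The state is a dict: "clock": time; "qpos": joint angles; "qvel": joint speeds; "joint_efforts": joint torques, N m; "eef_pos": TCP position; "tcp_rot": TCP orientation; "contact_force": force on the tool from outside, world axes, zero at the start; "wrist_torque": the same for the moment, N m; "opening": opening from 0.0 (shut) to 1.0 (fully open).
Only numpy, scipy, OpenCV 4.12 (cv2) and the standard library are available. Lean on these libraries where they do the work, as an engineer would, in place of code of your own. Each camera call takes 0.05 s, during which the arm holds its last target.

## Working session

There is one attempt and no reset: what is moved stays moved. The work goes in short steps, Python scripts to look and compute and a tool call to move; the robot and the scene stay as the last step left them, time stands still between calls to the robot, and variables do not carry over. Pictures are saved under pics/ and viewed, and the job is handed in when it is done.

Besides the shell and the picture viewer there is one more tool, called after "Call:" by a JSON object that holds its "name" and its "arguments", one argument or row to a line. send_rows: Moves the arm, as the interface text tells. Its arguments: {"type":"object","properties":{"series":{"type":"array","items":{"type":"array","items":{"type":"number"}}},"gripper":{"type":"number"},"squeeze":{"type":"number"}},"required":["series"]}

```bash
mkdir -p pics; python3 - <<'E'
from rig import r, imaging
import cv2,numpy as np,pickle
for n in("top","side"):
    d=imaging.grab_frame(n); pickle.dump(d,open(n+'.pkl','wb'))
    cv2.imwrite(f'pics/{n}1.png',d['frame'][...,::-1])
    print(n,np.round(d['intrinsics'],1).tolist(),d['distortion'],d['origin'],np.round(d['rotation'],4).tolist())
print(r.sense())
E
```

```text
top [[514.9, 0.0, 273.6], [0.0, 514.9, 207.4], [0.0, 0.0, 1.0]] [-0.1266397  0.         0.         0.         0.       ] [ 406.47798496   41.95683628 1164.65442213] [-3.032, 0.0266, -1.5926]
side [[405.0, 0.0, 278.2], [0.0, 405.0, 208.1], [0.0, 0.0, 1.0]] [0.0267463 0.        0.        0.        0.       ] [ 231.58666448 -794.2768132   470.15693791] [-1.9656, -0.0254, -0.3397]
{'clock': 0.1, 'qpos': array([ 1.28958544e+00,  3.53583911e-01,  1.63406457e+00,  2.56825177e-05,
        1.15520795e+00, -2.41834485e-03]), 'qvel': array([ 0.00034522, -0.00263391, -0.00310265,  0.00015829,  0.00043427,
       -0.00043807]), 'joint_efforts': array([-1.04978841e-03, -6.06352615e+01, -3.42820144e+01, -1.02964696e-04,
        3.81312770e-03, -3.44045236e-05]), 'eef_pos': array([171.87990601, 600.45051118, 230.63156555]), 'tcp_rot': array([-1.57206004e+00,  2.65394455e-05, -2.78802945e-01]), 'contact_force': array([-0.17658079,  0.97922234, -0.50830723]), 'wrist_torque': array([-0.00731373,  0.05351878, -0.06300506]), 'opening': 1.003793151201792}
```

View pics/top1.png

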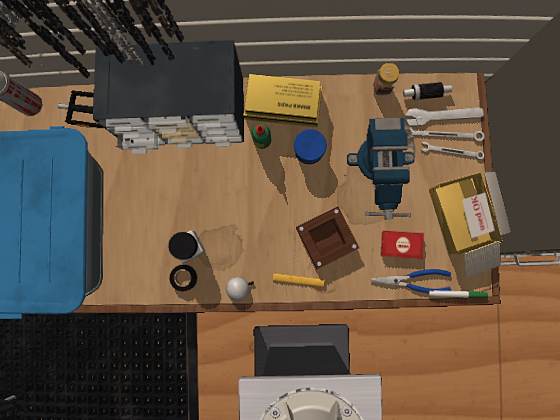

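View pics/side1.png

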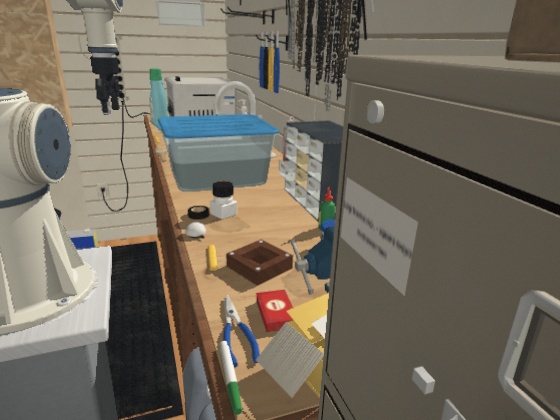

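```bash
cat > h.py <<'E'
import cv2,numpy as np,pickle
from scipy.spatial.transform import Rotation as R
def load(n): return pickle.load(open(n+'.pkl','rb'))
def rot(d):
    a=np.array(d['rotation']); return a if a.shape==(3,3) else R.from_euler('xyz',a).as_matrix()
def plane(d,px,z):
    px=np.array(px,float).reshape(-1,1,2)
    n=cv2.undistortPoints(px,d['intrinsics'],d['distortion'])[:,0]
    v=np.c_[n,np.ones(len(n))]@rot(d).T
    o=np.array(d['origin']); s=(z-o[2])/v[:,2]
    return o+v*s[:,None]
def proj(d,P):
    M=rot(d).T; rv=cv2.Rodrigues(M)[0]
    return cv2.projectPoints(np.array(P,float).reshape(-1,3),rv,-M@np.array(d['origin']),d['intrinsics'],d['distortion'])[0][:,0]
E
python3 - <<'E'
from h import *
t=load('top');s=load('side')
print(np.round(rot(t),3).tolist())
print(plane(t,[(185,245),(327,238),(310,146),(183,277)],0).round())
def crop(d,x0,y0,x1,y1,k): return cv2.resize(d['frame'][y0:y1,x0:x1,::-1],None,fx=k,fy=k,interpolation=cv2.INTER_CUBIC)
cv2.imwrite('pics/c1.png',crop(t,140,200,260,290,6))
cv2.imwrite('pics/c2.png',crop(t,280,190,380,280,6))
cv2.imwrite('pics/c3.png',crop(s,170,160,310,290,5))
E
```

```text
[[-0.022, -0.994, 0.11], [-0.999, 0.025, 0.024], [-0.027, -0.109, -0.994]]
[[454. 274.   0.]
 [463. -49.   0.]
 [676. -17.   0.]
 [382. 279.   0.]]
```

View pics/c1.png

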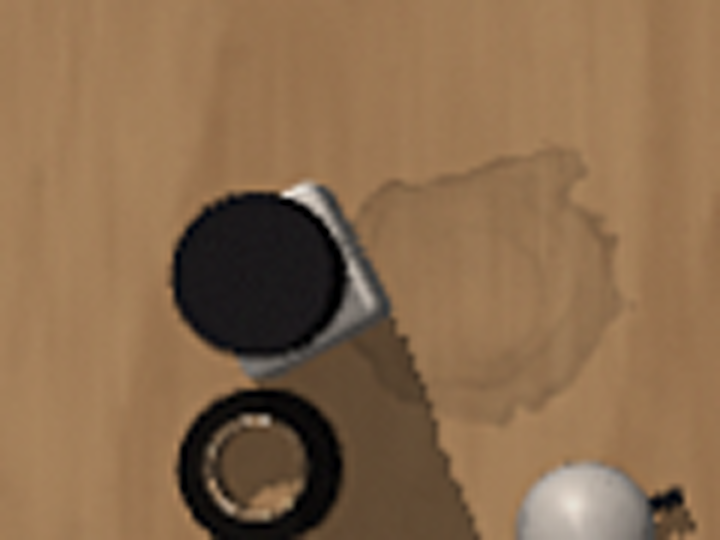

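View pics/c2.png

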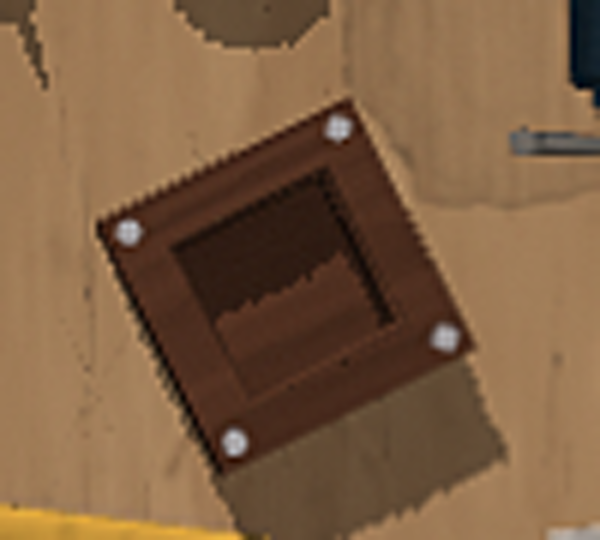

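View pics/c3.png

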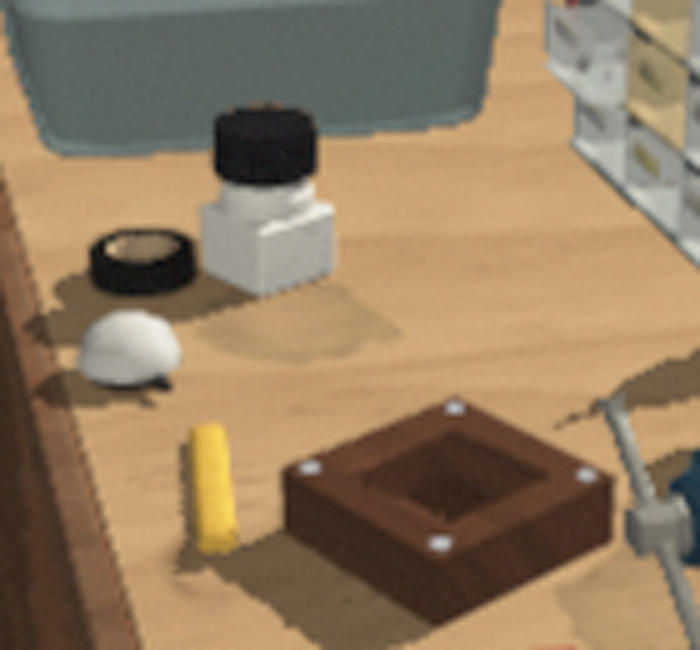

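```bash
python3 - <<'E'
from h import *
t=load('top');s=load('side')
for d,n,(x0,y0,x1,y1) in((t,'top',(160,225,210,262)),(s,'side',(205,175,240,202))):
    g=cv2.cvtColor(d['frame'],cv2.COLOR_RGB2GRAY)
    m=np.zeros_like(g); m[y0:y1,x0:x1]=(g[y0:y1,x0:x1]<45)
    k,l,st,c=cv2.connectedComponentsWithStats(m)
    i=1+np.argmax(st[1:,4]); print(n,st[i],c[i])
    cc=max(cv2.findContours((l==i).astype(np.uint8),0,cv2.CHAIN_APPROX_NONE)[0],key=len)
    print(cv2.fitEllipse(cc), cv2.minEnclosingCircle(cc))
    if n=='top': print(plane(d,[c[i],c[i]],93), 'top-cap ctr')
    else: print(plane(d,[c[i]],78))
# block hull top view
hsv=cv2.cvtColor(t['frame'],cv2.COLOR_RGB2HSV)
off=np.array
cor=off([(98,222),(350,100),(470,350),(220,470)])/6+off((280,190))-.42
P=plane(t,cor,33); print(P.round(1),P.mean(0))
scr=off([(129,231),(339,127),(446,338),(234,442)])/6+off((280,190))-.42
Q=plane(t,scr,33.); print(Q.round(1),Q.mean(0)); 
def yaw(P): 
    e=np.roll(P,-1,0)-P; a=np.arctan2(e[:,1],e[:,0]); return np.linalg.norm(e,axis=1),np.angle(np.exp(4j*a).sum())/4,np.mod(a,np.pi/2)
print(yaw(P),yaw(Q))
wl=off([(172,247),(328,170),(396,320),(248,398)])/6+off((280,190))-.42
W=plane(t,wl,32);print(W.mean(0),yaw(W))
sc=off([(455,408),(310,468),(440,543),(587,475)])/5+off((170,160))-.4
S=plane(s,sc,33); print('side',S.round(1),S.mean(0),yaw(S))
ft=off([(255,378),(388,305),(318,183)])/6+off((140,200))-.42
F=plane(t,ft,0);F2=plane(t,ft,42);print(F,F2)
for X in(F,F2):
  e=np.diff(X,axis=0); print(np.linalg.norm(e,axis=1),np.mod(np.arctan2(e[:,1],e[:,0]),np.pi/2),(X[0]+X[2])/2)
sf=off([(202,208),(265,237),(335,210),(262,295)])/5+off((170,160))-.4
F=plane(s,sf[:3],42);print('side foot',F,(F[0]+F[2])/2,yaw(F),plane(s,sf[3:],0))
E
```

```text
top [169 232  29  27 610] [182.69836066 245.40491803]
((182.7220458984375, 245.3863983154297), (26.03854751586914, 28.043914794921875), 91.04156494140625) ((182.7857208251953, 246.0), 14.354393005371094)
[[449.63707178 260.17896067  93.        ]
 [449.63707178 260.17896067  93.        ]] top-cap ctr
side [213 182  20  15 272] [222.38970588 188.85294118]
((222.3841094970703, 188.843505859375), (15.099319458007812, 20.99772071838379), 88.51307678222656) ((222.5, 188.5), 10.511998176574707)
[[450.349511   265.86152523  78.        ]]
[[ 488.    21.    33. ]
 [ 530.8  -72.9   33. ]
 [ 437.8 -113.7   33. ]
 [ 396.5  -21.    33. ]] [463.26789546 -46.66492194  33.        ]
[[ 484.5    9.8   33. ]
 [ 520.9  -68.5   33. ]
 [ 442.4 -105.1   33. ]
 [ 406.5  -26.4   33. ]] [463.56151493 -47.57182176  33.        ]
(array([103.22490685, 101.50738534, 101.46208346, 100.78844736]), np.float64(0.42256756751944896), array([0.42673064, 0.41319556, 0.41972895, 0.43061445])) (array([86.34518179, 86.5549273 , 86.44664295, 85.95416669]), np.float64(0.4335142288559737), array([0.43539016, 0.43569009, 0.42844
[... 589 characters left out ...]
]
 [487.88627619 256.10192686   0.        ]] [[414.09804969 272.18176755  42.        ]
 [439.78445217 222.89529771  42.        ]
 [484.95051416 248.3793839   42.        ]]
[57.65755792 53.79967375] [0.4804362  0.51370333] [451.13470134 268.44835815   0.        ]
[55.57829957 51.85953919] [0.4804362  0.51370333] [449.52428193 260.28057573  42.        ]
side foot [[415.19372069 272.2625994   42.        ]
 [440.09990958 220.54371475  42.        ]
 [486.52721286 248.91403532  42.        ]] [450.86046677 260.58831736  42.        ] (array([57.40349532, 54.40927843, 75.05746165]), np.float64(0.5290172111401643), array([0.44879403, 0.54851929, 1.25447148])) [[440.79969143 236.99713775   0.        ]]
```

```bash
python3 - <<'E'
from h import *
np.set_printoptions(suppress=True,precision=1)
def pts(d):
    h,w=d['depth'].shape; u,v=np.meshgrid(np.arange(w),np.arange(h))
    n=cv2.undistortPoints(np.stack([u,v],-1).reshape(-1,1,2).astype(float),d['intrinsics'],d['distortion'])[:,0]
    P=np.c_[n,np.ones(len(n))]*d['depth'].reshape(-1,1)
    W=P@rot(d).T+d['origin']; W[d['depth'].ravel()==0]=np.nan
    return W.reshape(h,w,3)
for n in('top','side'):
    d=load(n);W=pts(d);Z=W[...,2];np.save(n+'W.npy',W)
    near=lambda c,r:(np.hypot(W[...,0]-c[0],W[...,1]-c[1])<r)
    J=near((450,263),55)
    for lo,hi in((-10,4),(4,12),(12,22),(22,36),(36,46),(46,56),(60,70),(70,86),(86,100)):
        m=J&(Z>lo)&(Z<hi)
        if m.any(): print(n,lo,hi,m.sum(),W[m].mean(0),W[m].min(0),W[m].max(0))
    m=near((463,-46),75)&(Z>27)&(Z<40)
    print('block',m.sum(),W[m].mean(0),cv2.minAreaRect(W[m][:,:2].astype(np.float32)))
    m=near((463,-46),25); print('well floor',np.nanmedian(Z[m]))
    m=near((463,150),40); print('bench',np.nanmedian(Z[m]))
    m=J&(Z>88)
    print('captop',m.sum(),cv2.minEnclosingCircle(W[m][:,:2].astype(np.float32)))
    m=J&(Z>24)&(Z<45)
    print('foot',m.sum(),cv2.minAreaRect(W[m][:,:2].astype(np.float32)))
E
```

```text
top -10 4 895 [452.  252.2  -1.5] [397.  209.3  -9.1] [504.6 317.6   3.9]
top 4 12 28 [442.3 243.6   7.2] [401.8 208.9   4.1] [497.  303.1  11.7]
top 12 22 99 [410.4 266.8  16.7] [395.2 230.5  12. ] [482.2 293.6  21.5]
top 22 36 44 [448.4 243.5  29.7] [415.4 227.8  22.2] [485.7 278.3  35.8]
top 36 46 108 [447.7 246.5  40.1] [415.3 228.5  36. ] [485.2 276.1  45. ]
top 46 56 3 [447.4 239.5  46.7] [438.7 238.1  46.2] [460.6 240.2  47.7]
top 60 70 12 [451.5 244.4  67. ] [421.4 236.2  60. ] [479.4 262.2  69.7]
top 70 86 47 [446.9 246.1  79.4] [421.2 234.8  70.8] [476.5 284.8  86. ]
top 86 100 566 [449.4 262.9  91.1] [421.2 235.1  86.3] [478.2 290.2  97.2]
block 1491 [462.8 -47.8  31.9] ((463.1158752441406, -47.70165252685547), (104.33735656738281, 104.21398162841797), 25.057708740234375)
well floor 7.091136032869713
bench -1.2041928405574254
captop 533 ((449.82904052734375, 263.41229248046875), 29.11178207397461)
foot 146 ((449.71875, 263.3687438964844), (56.7899284362793, 55.83883285522461), 27.224233627319336)
side -10 4 220 [448.7 240.2   0.5] [396.1 208.7  -2.2] [504.8 301.8   3.9]
si
[... 255 characters left out ...]
 [415.9 225.9  36.1] [486.  279.8  45.9]
side 46 56 67 [448.5 244.7  51.5] [425.1 234.5  46.2] [475.  268.1  56. ]
side 60 70 47 [445.8 241.7  66.7] [422.1 232.2  60.3] [477.  262.6  69.9]
side 70 86 116 [446.6 241.2  78.2] [422.3 231.1  70.2] [477.6 262.9  86. ]
side 86 100 157 [450.3 257.   91.7] [422.9 232.4  86. ] [478.9 292.1  94.6]
block 960 [461.8 -53.4  32.4] ((463.29388427734375, -47.99409484863281), (105.8865737915039, 106.6131591796875), 25.15620994567871)
well floor 8.408456517283867
bench 0.3157375636756967
captop 144 ((449.3017578125, 263.9773864746094), 31.864215850830078)
foot 200 ((445.0340576171875, 247.1414031982422), (46.2297248840332, 74.33753204345703), 71.920166015625)
```

```bash
cat >> h.py <<'E'
def plan(pos,al,tgt,al2,step=40,turn=8):
    """rows: turn in small steps while translating; yields list in tool axes"""
    d=np.array(tgt)-np.array(pos); n=int(np.ceil(max(np.abs(d).max()/step if 0 else np.linalg.norm(d)/step,abs(al2-al)/turn,1)))
    rows=[];a=al;da=(al2-al)/n
    for i in range(n):
        dx,dy,dz=d/n; t=np.radians(a); s,c=np.sin(t),np.cos(t)
        rows.append([round((dx*s-dy*c)/1000,4),round(-dz/1000,4),round((dx*c+dy*s)/1000,4),0,round(-da,2),0]); a+=da
    for i in range(0,n,8): print(rows[i:i+8])
E
python3 - <<'E'
from h import *
np.set_printoptions(suppress=True,precision=1)
W=np.load('topW.npy')
m=(W[...,1]>380)&(W[...,2]>30)&(W[...,0]<700)&(W[...,0]>100)
print(W[m].min(0),W[m].max(0))
plan((171.9,600.5,230.6),73.9,(280,420,240),65)
plan((280,420,240),65,(449.8,263.3,130),27)
E
```

```text
[142.4 380.1  30. ] [700.  624.1 333.8]
[[np.float64(0.0257), np.float64(-0.0016), np.float64(-0.0239), 0, 1.48, 0], [np.float64(0.0263), np.float64(-0.0016), np.float64(-0.0232), 0, 1.48, 0], [np.float64(0.0269), np.float64(-0.0016), np.float64(-0.0225), 0, 1.48, 0], [np.float64(0.0274), np.float64(-0.0016), np.float64(-0.0218), 0, 1.48, 0], [np.float64(0.028), np.float64(-0.0016), np.float64(-0.0211), 0, 1.48, 0], [np.float64(0.0285), np.float64(-0.0016), np.float64(-0.0204), 0, 1.48, 0]]
[[np.float64(0.0314), np.float64(0.0157), np.float64(-0.01), 0, 5.43, 0], [np.float64(0.0323), np.float64(0.0157), np.float64(-0.007), 0, 5.43, 0], [np.float64(0.0328), np.float64(0.0157), np.float64(-0.0039), 0, 5.43, 0], [np.float64(0.033), np.float64(0.0157), np.float64(-0.0008), 0, 5.43, 0], [np.float64(0.0329), np.float64(0.0157), np.float64(0.0023), 0, 5.43, 0], [np.float64(0.0326), np.float64(0.0157), np.float64(0.0054), 0, 5.43, 0], [np.float64(0.0319), np.float64(0.0157), np.float64(0.0085), 0, 5.43, 0]]
```

```bash
python3 - <<'E'
from h import *
np.set_printoptions(suppress=True,precision=0)
W=np.load('topW.npy')
for lo in range(340,620,30):
    m=(W[...,1]>lo)&(W[...,1]<lo+30)&(W[...,2]>30)&(W[...,0]<620)&(W[...,0]>50)
    if m.any(): print(lo,m.sum(),W[m].min(0),W[m].max(0),np.percentile(W[m][:,2],90))
E
```

```text
430 3461 [323. 432.  32.] [620. 460. 200.] 194.20875701226134
460 2513 [319. 460.  30.] [620. 490. 198.] 192.1392025817518
490 2168 [317. 490. 184.] [620. 520. 197.] 192.53709375303785
520 2442 [142. 520. 182.] [620. 550. 334.] 278.0294816141357
550 2172 [161. 550. 184.] [620. 580. 297.] 192.55168420798503
580 2134 [308. 580. 182.] [620. 610. 198.] 191.9997118973365
610 393 [307. 610. 185.] [619. 621. 194.] 191.67102653801896
```

```bash
sed -i 's/round(\([^]]*\)\/1000,4)/float(&)/' h.py; python3 - <<'E'
from h import *
plan((171.9,600.5,230.6),73.9,(220,370,240),50)
plan((220,370,240),50,(449.8,263.3,130),27)
E
```

```text
Traceback (most recent call last):
  File "h.py", line 21, in plan
    rows.append([float(round((dx*s-dy*c)/1000,4),round(-dz/1000,4),round((dx*c+dy*s)/1000,4)),0,round(-da,2),0]); a+=da
                 ~~~~~^^^^^^^^^^^^^^^^^^^^^^^^^^^^^^^^^^^^^^^^^^^^^^^^^^^^^^^^^^^^^^^^^^^^^^^
TypeError: float expected at most 1 argument, got 3
```

```bash
python3 - <<'E'
L=open('h.py').read().split('\n')
for i,l in enumerate(L):
    if 'rows.append' in l: L[i]="        rows.append([float(round(v,4)) for v in ((dx*s-dy*c)/1000,-dz/1000,(dx*c+dy*s)/1000,0,-da,0)]); a+=da"
open('h.py','w').write('\n'.join(L))
E
python3 - <<'E'
from h import *
plan((171.9,600.5,230.6),73.9,(220,370,240),50)
plan((220,370,240),50,(449.8,263.3,130),27)
E
```

```text
[[0.0184, -0.0016, -0.0347, 0.0, 3.9833, 0.0], [0.0207, -0.0016, -0.0333, 0.0, 3.9833, 0.0], [0.023, -0.0016, -0.0318, 0.0, 3.9833, 0.0], [0.0251, -0.0016, -0.0301, 0.0, 3.9833, 0.0], [0.0272, -0.0016, -0.0283, 0.0, 3.9833, 0.0], [0.0291, -0.0016, -0.0264, 0.0, 3.9833, 0.0]]
[[0.0349, 0.0157, 0.0094, 0.0, 3.2857, 0.0], [0.0343, 0.0157, 0.0114, 0.0, 3.2857, 0.0], [0.0336, 0.0157, 0.0134, 0.0, 3.2857, 0.0], [0.0328, 0.0157, 0.0153, 0.0, 3.2857, 0.0], [0.0319, 0.0157, 0.0171, 0.0, 3.2857, 0.0], [0.0309, 0.0157, 0.0189, 0.0, 3.2857, 0.0], [0.0297, 0.0157, 0.0207, 0.0, 3.2857, 0.0]]
```

Call:
{"name": "send_rows", "arguments": {
  "series": [
    [0.018,-0.002,-0.035,0,4,0],
    [0.021,-0.002,-0.033,0,4,0],
    [0.023,-0.002,-0.032,0,4,0],
    [0.025,-0.002,-0.03,0,4,0],
    [0.027,-0.002,-0.028,0,4,0],
    [0.029,-0.002,-0.026,0,4,0]
  ],
  "gripper": 1,
  "squeeze": 80
}}

```text
clock: 0.7
eef_pos: [220.3, 369.4, 243.0]
tcp_rot: [-1.571, -0.0, -0.7]
contact_force: [0.6, -0.3, -0.7]
opening: 1.002
```

Call:
{"name": "send_rows", "arguments": {
  "series": [
    [0.035,0.015,0.009,0,3.3,0],
    [0.034,0.015,0.011,0,3.3,0],
    [0.034,0.015,0.013,0,3.3,0],
    [0.033,0.015,0.015,0,3.3,0],
    [0.032,0.015,0.017,0,3.3,0],
    [0.031,0.015,0.019,0,3.3,0],
    [0.03,0.015,0.021,0,3.3,0],
    [0,0,0,0,0,0]
  ]
}}

```text
clock: 1.5
eef_pos: [452.3, 260.8, 136.4]
tcp_rot: [-1.572, -0.001, -1.105]
contact_force: [-0.3, 0.1, 0.4]
opening: 1.002
```

```bash
python3 - <<'E'
from rig import r, imaging
import cv2,numpy as np,pickle
s=r.sense();print(s['eef_pos'],s['tcp_rot'],s['qpos'],s['wrist_torque'])
d=imaging.grab_frame('side'); pickle.dump(d,open('side2.pkl','wb'))
cv2.imwrite('pics/s2.png',cv2.resize(d['frame'][60:240,130:330,::-1],None,fx=4,fy=4,interpolation=cv2.INTER_CUBIC)[:600])
from h import *
plan(s['eef_pos'],90+np.degrees(s['tcp_rot'][2]),(449.8,263.3,100),27,30)
E
```

```text
[452.2909396  260.83851741 136.35885369] [-1.57219453e+00 -8.27180480e-04 -1.10530971e+00] [ 5.20733303e-01  3.11931034e-01  1.93692873e+00 -9.60264391e-04
  8.94174862e-01  5.58490869e-02] [ 0.04202768 -0.02637128  0.06150994]
[[-0.0017, 0.0182, -0.0006, 0.0, -0.1648, 0.0], [-0.0017, 0.0182, -0.0006, 0.0, -0.1648, 0.0]]
```

View pics/s2.png

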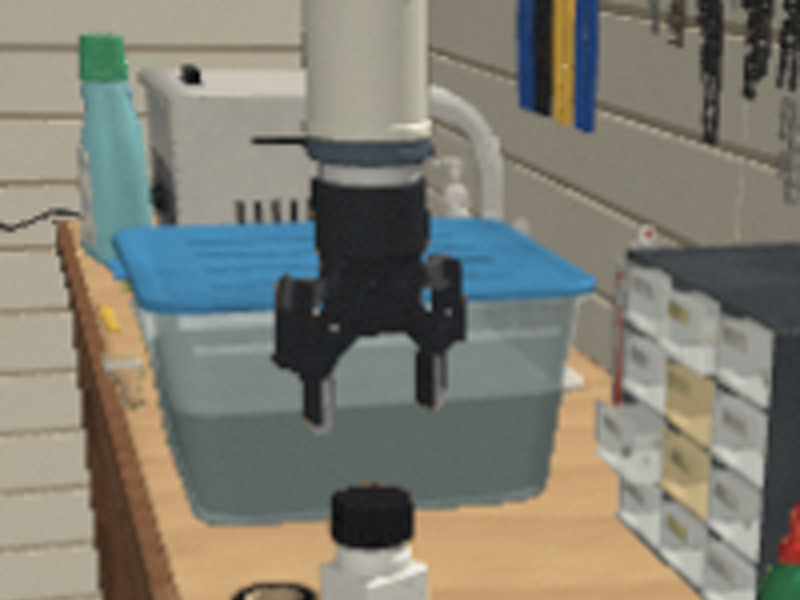

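Call:
{"name": "send_rows", "arguments": {
  "series": [
    [-0.0017,0.02,-0.0006,0,-0.15,0],
    [-0.0017,0.02,-0.0006,0,-0.15,0],
    [0,0.02,0,0,0,0],
    [0,0.02,0,0,0,0],
    [0,0,0,0,0,0],
    [0,0,0,0,0,0]
  ]
}}

```text
clock: 2.15
eef_pos: [446.6, 265.6, 58.7]
tcp_rot: [-1.571, 0.0, -1.095]
contact_force: [0.5, 0.3, -0.6]
opening: 1.001
```

```bash
python3 - <<'E'
from rig import r, imaging
import cv2,numpy as np,pickle
s=r.sense();print(s['eef_pos'],s['tcp_rot'],s['contact_force'])
d=imaging.grab_frame('side')
a=cv2.resize(d['frame'][130:230,170:270,::-1],None,fx=4,fy=4,interpolation=cv2.INTER_CUBIC)
d=imaging.grab_frame('top')
b=cv2.resize(d['frame'][190:290,140:240,::-1],None,fx=4,fy=4,interpolation=cv2.INTER_CUBIC)
cv2.imwrite('pics/s3.png',np.hstack([a,b]))
E
```

```text
[446.63503676 265.61687544  58.71965861] [-1.57147934e+00  5.82040672e-05 -1.09467908e+00] [ 0.50691929  0.29313424 -0.62004213]
```

View pics/s3.png

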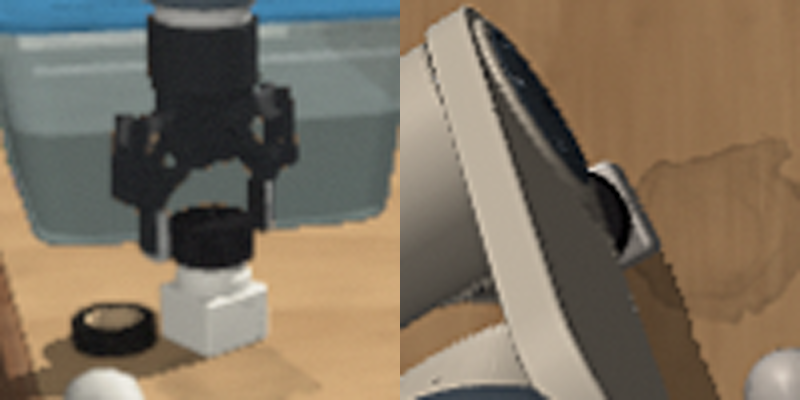

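Call:
{"name": "send_rows", "arguments": {
  "series": [
    [0.0035,0.002,0.0018,0,0,0],
    [0,0.0015,0,0,0,0],
    [0,0,0,0,0,0],
    [0,0,0,0,0,0]
  ]
}}

```text
clock: 2.65
eef_pos: [450.5, 262.9, 54.9]
tcp_rot: [-1.571, 0.0, -1.096]
contact_force: [0.4, -0.3, 1.1]
opening: 0.998
```

Call:
{"name": "send_rows", "arguments": {
  "series": [
    [0,0,0,0,0,0],
    [0,0,0,0,0,0],
    [0,0,0,0,0,0],
    [0,0,0,0,0,0],
    [0,0,0,0,0,0],
    [0,0,0,0,0,0],
    [0,0,0,0,0,0],
    [0,0,0,0,0,0]
  ],
  "gripper": 0,
  "squeeze": 80
}}

```text
clock: 3.45
eef_pos: [450.2, 262.9, 55.0]
tcp_rot: [-1.571, -0.0, -1.096]
contact_force: [-1.6, -0.6, 5.3]
opening: 0.65
```

```bash
python3 - <<'E'
from rig import r, imaging
import cv2,numpy as np,pickle
s=r.sense();print(s['eef_pos'],s['tcp_rot'],s['contact_force'],s['opening'])
d=imaging.grab_frame('side')
a=cv2.resize(d['frame'][130:230,170:270,::-1],None,fx=4,fy=4,interpolation=cv2.INTER_CUBIC)
d=imaging.grab_frame('top')
b=cv2.resize(d['frame'][190:290,140:240,::-1],None,fx=4,fy=4,interpolation=cv2.INTER_CUBIC)
cv2.imwrite('pics/s4.png',np.hstack([a,b]))
E
```

```text
[450.15150494 262.87240313  55.0127023 ] [-1.57143603e+00 -1.81860945e-05 -1.09562900e+00] [-1.63615834 -0.59068491  5.26895052] 0.6501331542401863
```

View pics/s4.png

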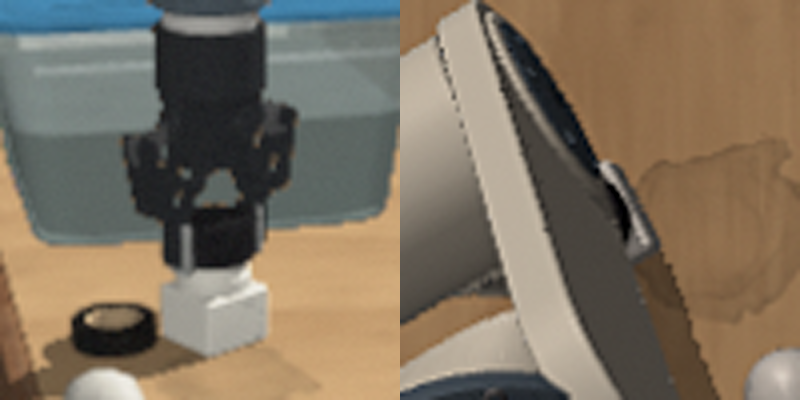

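Call:
{"name": "send_rows", "arguments": {
  "series": [
    [0,-0.01,0,0,0,0],
    [0,-0.02,0,0,0,0],
    [0,-0.025,0,0,0,0],
    [0,-0.02,0,0,0,0],
    [0,0,0,0,0,0]
  ]
}}

```text
clock: 4.05
eef_pos: [451.9, 263.8, 132.3]
tcp_rot: [-1.566, 0.0, -1.096]
contact_force: [-0.3, 0.7, -5.0]
opening: 0.649
```

```bash
python3 - <<'E'
from rig import r, imaging
from h import *
s=r.sense();print(s['eef_pos'],s['tcp_rot'],s['contact_force'],s['opening'])
plan(s['eef_pos'],90+np.degrees(s['tcp_rot'][2]),(463.1,-47.7,130),25.1,30)
E
```

```text
[451.85394066 263.84734353 132.32977378] [-1.56640177e+00  2.26291095e-04 -1.09557991e+00] [-0.28740796  0.67136681 -4.97897454] 0.6487627024091969
[[0.0257, 0.0002, -0.012, 0.0, 0.1934, 0.0], [0.0257, 0.0002, -0.012, 0.0, 0.1934, 0.0], [0.0257, 0.0002, -0.0119, 0.0, 0.1934, 0.0], [0.0258, 0.0002, -0.0118, 0.0, 0.1934, 0.0], [0.0258, 0.0002, -0.0117, 0.0, 0.1934, 0.0], [0.0259, 0.0002, -0.0116, 0.0, 0.1934, 0.0], [0.0259, 0.0002, -0.0115, 0.0, 0.1934, 0.0], [0.0259, 0.0002, -0.0114, 0.0, 0.1934, 0.0]]
[[0.026, 0.0002, -0.0114, 0.0, 0.1934, 0.0], [0.026, 0.0002, -0.0113, 0.0, 0.1934, 0.0], [0.026, 0.0002, -0.0112, 0.0, 0.1934, 0.0]]
```

Call:
{"name": "send_rows", "arguments": {
  "series": [
    [0.015,0,-0.007,0,0.2,0],
    [0.026,0,-0.012,0,0.2,0],
    [0.026,0,-0.012,0,0.2,0],
    [0.026,0,-0.012,0,0.2,0],
    [0.026,0,-0.012,0,0.2,0],
    [0.026,0,-0.012,0,0.2,0],
    [0.026,0,-0.012,0,0.2,0],
    [0.026,0,-0.012,0,0.2,0]
  ]
}}

```text
clock: 4.85
eef_pos: [455.4, 44.3, 128.5]
tcp_rot: [-1.573, 0.001, -1.124]
contact_force: [0.9, 0.1, -4.8]
opening: 0.648
```

Call:
{"name": "send_rows", "arguments": {
  "series": [
    [0.026,0,-0.011,0,0.2,0],
    [0.026,0,-0.011,0,0.2,0],
    [0.026,0,-0.011,0,0.1,0],
    [0.01,0,-0.004,0,0,0],
    [0,0,0,0,0,0],
    [0,0,0,0,0,0],
    [0,0,0,0,0,0]
  ]
}}

```text
clock: 5.55
eef_pos: [460.7, -48.5, 129.4]
tcp_rot: [-1.571, 0.001, -1.132]
contact_force: [0.0, 0.5, -4.6]
opening: 0.652
```

```bash
python3 - <<'E'
from rig import r, imaging
from h import *
np.set_printoptions(suppress=True,precision=3)
s=r.sense();print(s['eef_pos'],s['tcp_rot'],s['contact_force'],s['opening'])
plan(s['eef_pos'],90+np.degrees(s['tcp_rot'][2]),(463.1,-47.7,120),25.1,30)
d=imaging.grab_frame('side');pickle.dump(d,open('side5.pkl','wb'))
a=cv2.resize(d['frame'][150:300,190:340,::-1],None,fx=4,fy=4,interpolation=cv2.INTER_CUBIC)
cv2.imwrite('pics/s5.png',a)
E
```

```text
[460.718 -48.537 129.389] [-1.571  0.001 -1.132] [ 0.004  0.458 -4.581] 0.6519933733452891
[[0.0003, 0.0094, 0.0025, 0.0, 0.0562, 0.0]]
```

View pics/s5.png

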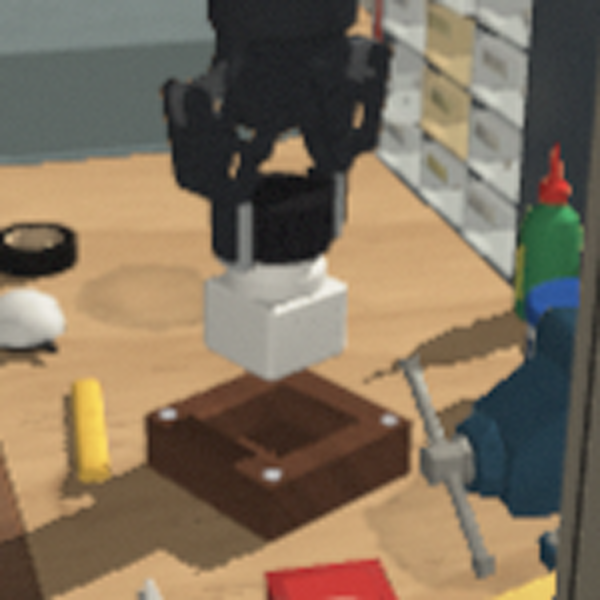

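```bash
python3 - <<'E'
from h import *
np.set_printoptions(suppress=True,precision=1)
d=load('side5')
o=np.array([190,150])-.38
f=np.array([(204,283),(272,312),(348,288)])/4+o
F=plane(d,f,74.4+42); print(F,(F[0]+F[2])/2, np.linalg.norm(np.diff(F,axis=0),axis=1),np.degrees(np.arctan2(*(F[1]-F[0])[1::-1])),np.degrees(np.arctan2(*(F[2]-F[1])[1::-1])))
b=np.array([(206,347),(270,381),(347,351)])/4+o
F=plane(d,b,74.4+2); print(F,(F[0]+F[2])/2,np.degrees(np.arctan2(*(F[1]-F[0])[1::-1])),np.degrees(np.arctan2(*(F[2]-F[1])[1::-1])))
sc=np.array([(168,413),(272,474),(390,420)])/4+o
S=plane(d,sc,33);print(S,(S[0]+S[2])/2)
E
```

```text
[[424.4 -38.1 116.4]
 [448.5 -82.2 116.4]
 [495.2 -65.4 116.4]] [459.8 -51.8 116.4] [50.2 49.7] -61.416452823272294 19.806730288006577
[[426.3 -33.7  76.4]
 [448.  -80.9  76.4]
 [497.6 -59.9  76.4]] [461.9 -46.8  76.4] -65.3195421309362 23.031493350552328
[[ 407.3  -22.1   33. ]
 [ 443.5 -100.6   33. ]
 [ 521.9  -65.1   33. ]] [464.6 -43.6  33. ]
```

```bash
python3 - <<'E'
from h import *
np.set_printoptions(suppress=True,precision=1)
d=load('side5'); h,w=d['depth'].shape; u,v=np.meshgrid(np.arange(w),np.arange(h))
n=cv2.undistortPoints(np.stack([u,v],-1).reshape(-1,1,2).astype(float),d['intrinsics'],d['distortion'])[:,0]
W=((np.c_[n,np.ones(len(n))]*d['depth'].reshape(-1,1))@rot(d).T+d['origin'])[d['depth'].ravel()>0]
a=np.radians(25.1); ux=np.array([np.cos(a),np.sin(a)]);uy=np.array([-np.sin(a),np.cos(a)])
c=np.array([463.1,-47.7]); X=(W[:,:2]-c)@ux; Y=(W[:,:2]-c)@uy; Z=W[:,2]
for nm,half,lo,hi in(('block',52,5,27),('jar',28,80,110)):
    b=(Z>lo)&(Z<hi)
    for ax,A,B in(('y-',Y,X),('x-',X,Y)):
        m=b&(abs(A+half)<8)&(abs(B)<half-6)
        if m.sum()>5:
            print(nm,ax,m.sum(),'center offset',np.median(A[m])+half,A[m].std(),'slope deg',np.degrees(np.polyfit(B[m],A[m],1)[0]))
E
```

```text
block y- 276 center offset 0.31443240425573293 0.9176000791667063 slope deg 0.014118230439395996
block x- 241 center offset 0.9782143849915954 0.8591171923743255 slope deg 0.1293884595831377
jar y- 201 center offset 1.3150336319574727 1.0631499628312318 slope deg -0.9639107034384291
jar x- 177 center offset -1.356343756004268 0.93483938821916 slope deg 0.615653619733354
```

Call:
{"name": "send_rows", "arguments": {
  "series": [
    [0.001,0.005,0.0023,0,0,0],
    [0,0.012,0,0,0,0],
    [0,0.012,0,0,0,0],
    [0,0.008,0,0,0,0],
    [0,0,0,0,0,0],
    [0,0,0,0,0,0]
  ]
}}

```text
clock: 6.2
eef_pos: [463.5, -49.2, 92.4]
tcp_rot: [-1.572, 0.0, -1.132]
contact_force: [0.6, 0.8, -4.9]
opening: 0.651
```

Call:
{"name": "send_rows", "arguments": {
  "series": [
    [0,0.003,0,0,0,0],
    [0,0.003,0,0,0,0],
    [0,0.003,0,0,0,0],
    [0,0.002,0,0,0,0],
    [0,0,0,0,0,0]
  ]
}}

```text
clock: 6.7
eef_pos: [463.5, -49.2, 81.5]
tcp_rot: [-1.571, 0.0, -1.132]
contact_force: [-0.9, 0.0, -4.8]
opening: 0.653
```

Call:
{"name": "send_rows", "arguments": {
  "series": [
    [0,0.003,0,0,0,0],
    [0,0.003,0,0,0,0],
    [0,0.003,0,0,0,0],
    [0,0.003,0,0,0,0],
    [0,0.002,0,0,0,0],
    [0,0.002,0,0,0,0],
    [0,0,0,0,0,0]
  ]
}}

```text
clock: 7.4
eef_pos: [463.5, -49.2, 65.5]
tcp_rot: [-1.571, 0.0, -1.132]
contact_force: [-0.2, -0.3, -5.2]
opening: 0.651
```

Call:
{"name": "send_rows", "arguments": {
  "series": [
    [0,0.0015,0,0,0,0],
    [0,0.001,0,0,0,0],
    [0,0,0,0,0,0]
  ]
}}

```text
clock: 7.7
eef_pos: [463.7, -49.2, 63.3]
tcp_rot: [-1.571, -0.0, -1.132]
contact_force: [-1.1, 0.1, -3.6]
opening: 0.648
```

Call:
{"name": "send_rows", "arguments": {
  "series": [
    [0,0.001,0,0,0,0],
    [0,0.0005,0,0,0,0],
    [0,0,0,0,0,0]
  ]
}}

```text
clock: 8.0
eef_pos: [463.7, -49.3, 62.5]
tcp_rot: [-1.571, -0.0, -1.132]
contact_force: [-4.0, -1.0, 10.7]
opening: 0.656
```

```bash
python3 - <<'E'
from rig import r, imaging
from h import *
np.set_printoptions(suppress=True,precision=3)
s=r.sense();print(s['eef_pos'],s['tcp_rot'],s['contact_force'],s['wrist_torque'],s['qpos'])
d=imaging.grab_frame('side');pickle.dump(d,open('side6.pkl','wb'))
a=cv2.resize(d['frame'][150:300,190:340,::-1],None,fx=4,fy=4,interpolation=cv2.INTER_CUBIC)
cv2.imwrite('pics/s6.png',a)
E
```

```text
[463.749 -49.318  62.503] [-1.571 -0.    -1.132] [-3.959 -0.965 10.663] [-0.121  0.698  0.02 ] [-0.109  0.36   2.099 -0.     0.682 -0.547]
```

View pics/s6.png

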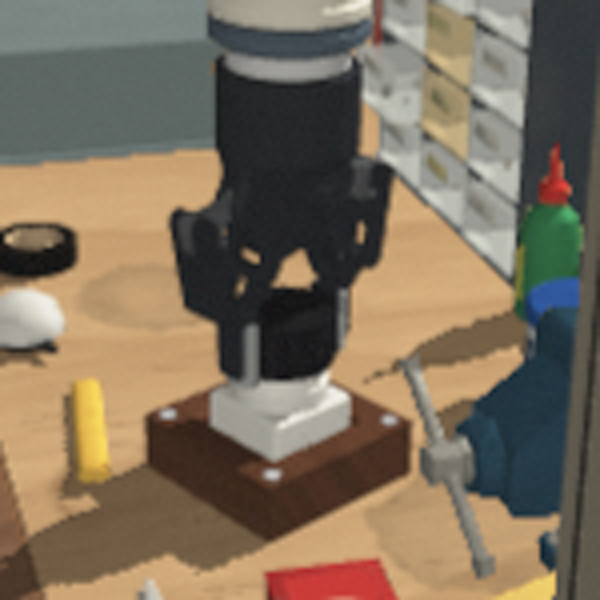

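Call:
{"name": "send_rows", "arguments": {
  "series": [
    [0,0,0,0,-3,0],
    [0,0,0,0,-4,0],
    [0,-0.0001,0,0,-4,0],
    [0,-0.0002,0,0,-4,0],
    [0,-0.0002,0,0,-3,0],
    [0,0,0,0,0,0]
  ]
}}

```text
clock: 8.65
eef_pos: [465.6, -49.3, 63.5]
tcp_rot: [-1.568, -0.003, -0.816]
contact_force: [-0.5, 0.7, 8.8]
opening: 0.648
```

```bash
python3 - <<'E'
from rig import r
s=r.sense();print(s['eef_pos'],s['tcp_rot'],s['contact_force'],s['wrist_torque'],s['opening'])
E
```

```text
[465.58385777 -49.32476468  63.51039139] [-1.56831241 -0.00275352 -0.8162616 ] [-0.48492265  0.70712282  8.84716315] [0.0728182  0.04842783 0.08943721] 0.6477304194768244
```

Call:
{"name": "send_rows", "arguments": {
  "series": [
    [0,-0.0002,0,0,-4,0],
    [0,-0.0002,0,0,-4,0],
    [0,-0.0002,0,0,-4,0],
    [0,-0.0002,0,0,-4,0],
    [0,-0.0002,0,0,-4,0],
    [0,0,0,0,0,0]
  ]
}}

```text
clock: 9.25
eef_pos: [465.4, -48.7, 64.4]
tcp_rot: [-1.569, -0.003, -0.467]
contact_force: [0.7, 4.9, 7.9]
opening: 0.653
```

```bash
python3 - <<'E'
from rig import r,imaging
from h import *
s=r.sense();print(s['eef_pos'],s['tcp_rot'],s['contact_force'],s['wrist_torque'],s['opening'])
d=imaging.grab_frame('side');pickle.dump(d,open('side7.pkl','wb'))
a=cv2.resize(d['frame'][150:300,190:340,::-1],None,fx=4,fy=4,interpolation=cv2.INTER_CUBIC)
cv2.imwrite('pics/s7.png',a)
E
```

```text
[465.36325668 -48.66943405  64.38386319] [-1.56865538 -0.00253151 -0.46741215] [0.71840279 4.94804836 7.92523455] [ 0.90045212  0.0515788  -0.05440465] 0.6533873051116882
```

View pics/s7.png

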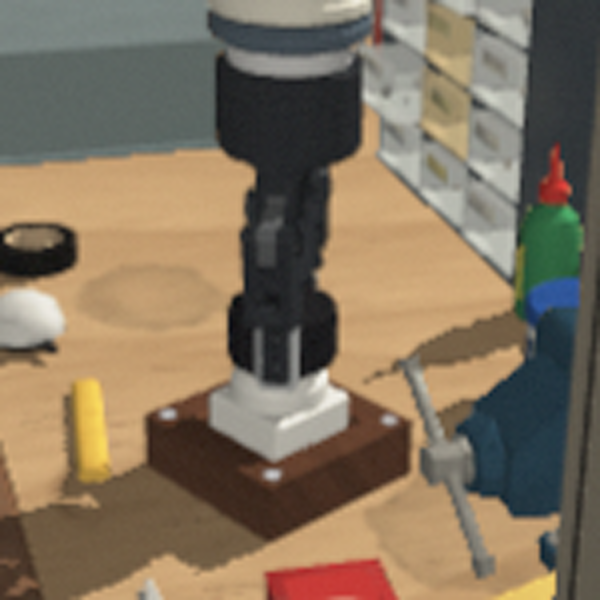

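Call:
{"name": "send_rows", "arguments": {
  "series": [
    [0,-0.0002,0,0,-4,0],
    [0,-0.0002,0,0,-4,0],
    [0,-0.0002,0,0,-4,0],
    [0,-0.0002,0,0,-4,0],
    [0,-0.0002,0,0,-4,0],
    [0,0,0,0,0,0]
  ]
}}

```text
clock: 9.9
eef_pos: [465.1, -49.2, 65.3]
tcp_rot: [-1.571, -0.003, -0.118]
contact_force: [-0.0, -0.2, 6.8]
opening: 0.651
```

Call:
{"name": "send_rows", "arguments": {
  "series": [
    [0,-0.0002,0,0,-4,0],
    [0,-0.0002,0,0,-4,0],
    [0,-0.0002,0,0,-3,0],
    [0,0,0,0,0,0]
  ]
}}

```text
clock: 10.3
eef_pos: [465.1, -49.1, 65.8]
tcp_rot: [-1.571, -0.003, 0.074]
contact_force: [0.7, 1.8, 5.5]
opening: 0.653
```

```bash
python3 - <<'E'
from rig import r,imaging
s=r.sense();print(s['eef_pos'],s['tcp_rot'],s['contact_force'],s['wrist_torque'],s['opening'],s['qpos'])
E
```

```text
[465.12273303 -49.06974959  65.83268818] [-1.57089759 -0.00283328  0.07364275] [0.71642    1.7877265  5.48318425] [ 0.31607652  0.05972332 -0.02954926] 0.6534472544981687 [-1.08620179e-01  3.54114103e-01  2.09694470e+00  6.52128833e-04
  6.87729254e-01 -1.75356243e+00]
```

Call:
{"name": "send_rows", "arguments": {
  "series": [
    [0,-0.0015,0,0,0,0],
    [0,-0.0015,0,0,0,0],
    [0,-0.0015,0,0,0,0],
    [0,-0.0015,0,0,0,0],
    [0,0,0,0,0,0],
    [0,0,0,0,0,0]
  ]
}}

```text
clock: 10.9
eef_pos: [463.9, -49.1, 71.0]
tcp_rot: [-1.571, -0.0, 0.072]
contact_force: [1.2, 1.7, 0.2]
opening: 0.651
```

```bash
python3 - <<'E'
from rig import r,imaging
from h import *
s=r.sense();print(s['eef_pos'],s['tcp_rot'],s['contact_force'],s['wrist_torque'],s['opening'])
d=imaging.grab_frame('side')
a=cv2.resize(d['frame'][150:300,190:340,::-1],None,fx=4,fy=4,interpolation=cv2.INTER_CUBIC)
cv2.imwrite('pics/s8.png',a)
E
```

```text
[463.87566474 -49.14603184  70.99169891] [-1.57076034e+00 -4.13111356e-04  7.18906002e-02] [1.22352931 1.74419754 0.18938943] [ 0.30694964 -0.1779486  -0.01381998] 0.6507935576079511
```

View pics/s8.png

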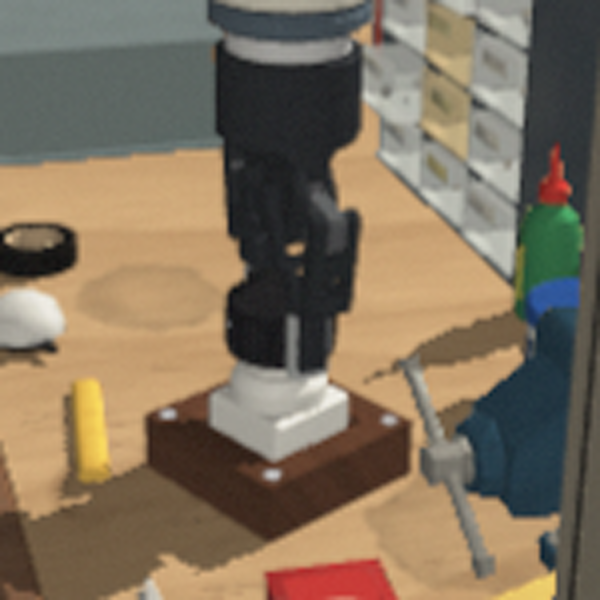

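Call:
{"name": "send_rows", "arguments": {
  "series": [
    [0,-0.004,0,0,0,0],
    [0,-0.005,0,0,0,0],
    [0,-0.005,0,0,0,0],
    [0,-0.006,0,0,0,0],
    [0,-0.006,0,0,0,0],
    [0,-0.006,0,0,0,0],
    [0,-0.003,0,0,0,0],
    [0,0,0,0,0,0]
  ]
}}

```text
clock: 11.75
eef_pos: [464.0, -49.2, 106.4]
tcp_rot: [-1.571, -0.001, 0.072]
contact_force: [-0.3, -0.3, -0.5]
opening: 0.653
```

Call:
{"name": "send_rows", "arguments": {
  "series": [
    [0,0,0,0,0,0],
    [0,0,0,0,0,0],
    [0,0,0,0,0,0]
  ]
}}

```text
clock: 12.05
eef_pos: [463.5, -49.2, 105.6]
tcp_rot: [-1.571, 0.001, 0.072]
contact_force: [0.8, 0.7, -1.3]
opening: 0.646
```

```bash
python3 - <<'E'
from rig import r,imaging
from h import *
np.set_printoptions(suppress=True,precision=3)
s=r.sense();print(s['eef_pos'],s['tcp_rot'],s['contact_force'],s['wrist_torque'],s['opening'],s['qvel'])
d=imaging.grab_frame('side');pickle.dump(d,open('side9.pkl','wb'))
a=cv2.resize(d['frame'][150:300,190:340,::-1],None,fx=4,fy=4,interpolation=cv2.INTER_CUBIC)
cv2.imwrite('pics/s9.png',a)
E
```

```text
[463.509 -49.184 105.637] [-1.571  0.001  0.072] [ 0.755  0.694 -1.334] [ 0.02  -0.028 -0.016] 0.6462481459523164 [-0.001  0.     0.    -0.001 -0.     0.   ]
```

View pics/s9.png

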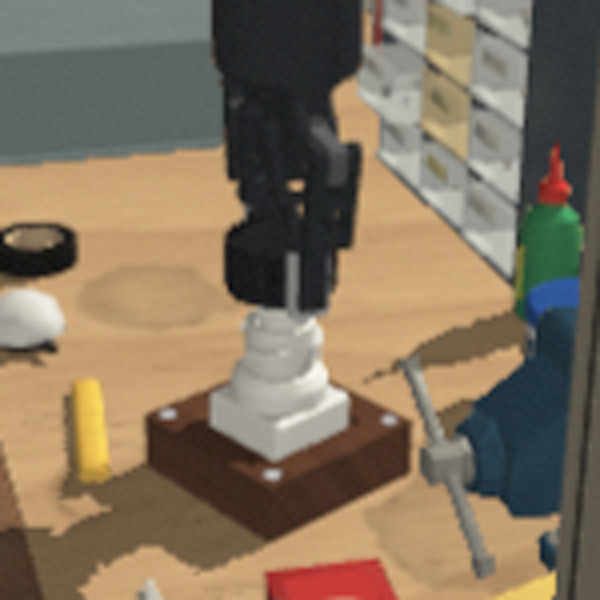

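```bash
python3 - <<'E'
from h import *
np.set_printoptions(suppress=True,precision=1)
d=load('side9'); h,w=d['depth'].shape; u,v=np.meshgrid(np.arange(w),np.arange(h))
n=cv2.undistortPoints(np.stack([u,v],-1).reshape(-1,1,2).astype(float),d['intrinsics'],d['distortion'])[:,0]
W=((np.c_[n,np.ones(len(n))]*d['depth'].reshape(-1,1))@rot(d).T+d['origin']).reshape(h,w,3)
for c in (250,254,257,260,263):
    print(c,[(r_,tuple(W[r_,c].round().astype(int)),int(d['frame'][r_,c].mean())) for r_ in range(214,236,2)])
print(proj(d,[[463.5,-49,94],[463.5,-68,94],[463.5,-78,112.5],[463.5,-78,142]]))
a=np.radians(25.1); ux=np.array([np.cos(a),np.sin(a)]);uy=np.array([-np.sin(a),np.cos(a)])
X=(W[...,:2]-[463.1,-47.7])@ux;Y=(W[...,:2]-[463.1,-47.7])@uy;Z=W[...,2]
m=(abs(X)<24)&(abs(Y+28)<5)&(Z>34)
print(m.sum(),np.percentile(Z[m],[50,90,95,99]),'foot top expect 50')
E
```

```text
250 [(214, (np.int64(438), np.int64(-64), np.int64(140)), 23), (216, (np.int64(437), np.int64(-64), np.int64(136)), 26), (218, (np.int64(437), np.int64(-65), np.int64(132)), 24), (220, (np.int64(438), np.int64(-63), np.int64(126)), 24), (222, (np.int64(438), np.int64(-64), np.int64(122)), 25), (224, (np.int64(438), np.int64(-62), np.int64(117)), 27), (226, (np.int64(503), np.int64(167), np.int64(0)), 145), (228, (np.int64(500), np.int64(157), np.int64(-1)), 165), (230, (np.int64(496), np.int64(144), np.int64(0)), 174), (232, (np.int64(446), np.int64(-35), np.int64(85)), 159), (234, (np.int64(489), np.int64(120), np.int64(1)), 153)]
254 [(214, (np.int64(444), np.int64(-72), np.int64(143)), 26), (216, (np.int64(444), np.int64(-71), np.int64(138)), 26), (218, (np.int64(444), np.int64(-71), np.int64(133)), 29), (220, (np.int64(444), np.int64(-71), np.int64(129)), 30), (222, (np.int64(444), np.int64(-72), np.int64(125)), 27), (224, (np.int64(444), np.int64(-71), np.int64(120)), 28), (226, (np.int64(444), np.int64(-72), np.int64(116)), 104), (228, (np.int64(454), np.int64(-37), np.int64(94
[... 1530 characters left out ...]
4), (216, (np.int64(459), np.int64(-85), np.int64(142)), 124), (218, (np.int64(459), np.int64(-84), np.int64(137)), 124), (220, (np.int64(459), np.int64(-86), np.int64(134)), 124), (222, (np.int64(459), np.int64(-84), np.int64(128)), 122), (224, (np.int64(459), np.int64(-84), np.int64(124)), 118), (226, (np.int64(459), np.int64(-86), np.int64(120)), 117), (228, (np.int64(459), np.int64(-87), np.int64(116)), 129), (230, (np.int64(474), np.int64(-37), np.int64(87)), 159), (232, (np.int64(474), np.int64(-38), np.int64(82)), 173), (234, (np.int64(464), np.int64(-70), np.int64(94)), 168)]
[[259.8 229.8]
 [262.5 233.6]
 [264.  227.6]
 [264.2 214.4]]
575 [172.9 321.2 355.  386.7] foot top expect 50
```

```bash
python3 - <<'E'
from rig import r
print(r.sign_off())
E
```

```text
the job is handed in; nothing more can be done
None
```

I stood the jar in the well, unscrewed the cap and lifted it straight off. I handed the job in at about 12 s with the gripper still holding the cap over the open mouth.

- **Seating:** I gripped the jar by its cap and carried it to the block. I corrected its position by about 2.5 mm from the side camera's depth data and lowered it with no contact force until it reached the floor. The tool then stood 7.5 mm higher than at pick-up, against a well floor 8 mm up. The final depth readings put the mouth rim at 93–95 mm, where 94 mm means fully home.
- **Unscrewing:** I turned the cap about 1.2 rad counter-clockwise, counting the play in the well, and followed the 3 mm climb. The cap came away with almost no pull. The jar stayed upright in the block.
- **Final state:** The cap is level and at rest. Its lower edge is at about 115 mm, so it clears the mouth by about 20 mm.
- **Disagreements:** The two cameras differed by about 3 mm on the block's position. The tool drifted about 2 mm sideways while unscrewing and returned once the cap was free.
- **Not checked:** I did not measure the bystanders again at the end. Nothing was moved near them, and those visible in the last side image look unmoved. One last depth check of the foot's top height caught other points and told me nothing.

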